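# Switch the aerial selector to the green dot and start the tuner

## Robot

A 7-joint arm with a two-finger parallel gripper is mounted at the origin on the work surface. World frame = base frame: x ahead of the robot, y to its left, z up, the work surface at z = 0. Lengths are in m, angles in rad, forces in N, time in s.
With the tool pointing down it reaches from about 0.425 to 0.875 m from the base axis. Payload 9.9 kg.
Tool frame: the origin (TCP) lies between the finger pads; the fingertips stand 25 mm ahead of it and the grasp point (between the pads) lies 6 mm ahead of it; z points along the fingers, y is the direction in which the jaws open and shut (so a half turn about z gives the same grasp; the last joint's range is limited). The gripper opens to 85 mm and grips with 20 to 120 N. Pads are 22 mm wide; open, the fingers measure 114 mm over their backs; the gripper's body (76 mm by 85 mm) begins 54 mm behind the grasp point. The pads swing forward as they close: fully open they stand 13 mm farther back than shut.
Start: joints at [-1.389, 0.576, 0.025, 1.437, -0.015, 1.129, -0.057], TCP at [0.177, 0.651, 0.256] pointing down, gripper open.
Joint ranges: [-2.76, 2.76], [-0.34, 2.15], [-1.52, 1.57], [0.19, 2.46], [-1.09, 4.23], [0.17, 1.99], [-2.82, 2.82]. Speed limits (rad/s): [2.22, 2.22, 3.01, 3.01, 3.14, 3.14, 3.14].

## Interface

Orientations are given as a unit quaternion [w, x, y, z].
In Python, from bench import manip, imaging gives the robot as it stands.
- The arm moves only by the shell command python3 -m jog 'ROWS' [FORCE]. ROWS is JSON, a list of rows, each a list of 3 entries, a list of its own where there are three numbers: the shift along the tool's x, y, z in m, then the turn, a rotation vector about the tool's x, y, z in degrees, then the opening, from 0 (shut) to 1 (fully open). A call has 1 to 10 rows; each row shifts and turns the commanded pose from where the row before left it, along the tool's axes as they then stand; what a row does not reach is not made up. A row lasts 1/10 s, in which the tool goes at most 50 mm and 8.59 degrees, less where a joint would pass 70% of its speed; a pose out of reach is approached as far as the arm can. A call with a gripper value outside its range is refused whole. The fingers move at their own pace and stop on an object; FORCE is the grip in N (left out, the last holds). Time passes only in rows, so rows that do not move let the fingers close. It gives the time, the measured TCP pose, the force and the opening at its end, in the units of the state.
- manip.get_obs(): the state, without advancing time (a new reading comes with each control period).
- imaging.capture(name): name is "scene" or "top" or "wrist"; returns (picture, depth): 420x560x3 uint8, red, green, blue; 420x560 float32, m along the optical axis (not along the pixel's ray), 0 where there is no reading.
- imaging.calibration(name): a dict with "fx", "fy", "cx", "cy" (pixels), "k1" (the pictures are not rectified: a ray, as slopes to the right and down, at radius r is drawn at 1 + k1 r^2 times it, then the intrinsics apply), "R" (3x3) and "t" (3): a world point X has camera coordinates R X + t; the wrist camera has in their place "hand_eye" (4x4, takes a point from camera to tool coordinates, whose origin is the TCP and whose axes are the flange's). Camera axes: x right, y down, z forward; pixel columns grow to the right and rows downward; lengths in m; the calibration is good to about 2 mm. A picture is of the moment at which its call begins: read the wrist's pose just before it. calibration takes no time and is no camera call.
- manip.finish_job(): hands the job in, once; it reports no verdict.
The state is a dict: "time": time; "joint_positions": joint angles; "qd": joint speeds; "joint_torque": joint torques, N m; "eef_pos": TCP position; "eef_rot": TCP orientation; "wrist_force": force on the tool from outside, world axes, zero at the start; "moment": the same for the moment, N m; "finger_gap": finger opening in m.
Only numpy, scipy, OpenCV 4.12 (cv2) and the standard library are available. Lean on these libraries where they do the work, as an engineer would, in place of code of your own. Each camera call takes 0.05 s, during which the arm holds its last target. There are 200 camera calls.

## Task

Push the pointer of the aerial selector round with a fingertip, click by click, until it has clicked into place at the green dot, and only then press the yellow tune button all the way down and let it come up again. Push gently, do not grip the selector, do not press the tune button while the pointer is anywhere else, and leave the small adapter, the handheld radio and the highlighter that stand or lie close by where they are.

Things in the scene. Friction and masses are not known exactly. Their poses are not given: they have to be found in the camera images.
- dial_axis (a point): centre of the selector's turning axis, at the height of the panel: the top face (60 mm above the desk) of the aerial console, a 200 x 200 x 60 mm dark box with a bright aluminium panel, fixed to the desk. The axis is vertical and is the middle of the panel; this frame's axes are the console's (z up).
- selector (a joint): angle, rad, anticlockwise from above positive; 0: pointer along the console's -x. Nine clicks 0.524 rad (30 degrees) apart: 0, +-0.524, +-1.047, +-1.571, +-2.094; stops at +-2.2. Resists with up to 0.13 N m, most a quarter of the way to the next click; past half-way it jumps by itself into the next click and stays. Starts in one of the three middle clicks, rarely balanced between two.
- pointer_tip (a point): tip of the selector's pointer bar, 60 mm from the axis, at the bar's mid-height. The black selector is a hub 44 mm across and 30 mm tall above the panel, with one radial pointer bar, 12 mm wide, standing from 3 to 27 mm above the panel, a white stripe along its top.
- aim (a point): point turning with the selector, on the pointer's centre line, 77 mm from the axis (17 mm beyond the tip), at the height of the panel: it lies over a dot's centre when the selector stands at that dot
- mark_green: the green dot (22 mm across, dark rim, flat on the panel), 77 mm from the selector's axis at one of the six outer click positions: +-1.047, +-1.571 or +-2.094. Red, blue, orange, purple and white dots, flat as well, mark the other five. Origin at its centre, on the panel.
- tune_top (a point): middle of the top face of the yellow tune button, 34 mm across, facing up, on top of the tuner, a fixed grey box 100 x 100 x 50 mm; this point sinks with the button
- tune (a joint): how far the tune button is pressed down, m: 0 is up, 0.006 is fully down (about 5 N); it springs back when let go
- adapter: a bystander to be left alone: small brass and steel coaxial adapter, 20 mm across, 30 mm tall, standing loose on the console's panel on the far side of the selector (origin under its foot)
- handheld: a bystander to be left alone: black handheld radio standing upright behind the tuner, 34 x 58 x 108 mm plus a stub aerial to 183 mm (origin under its foot)
- highlighter: a bystander to be left alone: orange highlighter pen with a black cap, 14 x 125 x 14 mm, lying in front of the tuner (origin under the orange body)
Not all that is in view belongs to the job. Leave any purple look-alike of the part that bears tune_top alone.

How it is judged:
By the outcome, as a careful person would: the job done as asked, in the order asked, and still so for the second after the job is handed in, with the robot touching nothing.
It also fails if it takes over 64 s, if anything falls off the work surface, if the arm or the gripper's body presses on something with over 40 N, if the wrist force passes 120 N, or if a joint passes its speed limit or range.

## Working session

There is one attempt and no reset: what is moved stays moved. The work goes in short steps, Python scripts to look and compute and a shell command to move; the robot and the scene stay as the last step left them, time stands still between calls to the robot, and variables do not carry over. Pictures are saved under pics/ and viewed, about 8 in all and at most 12, crops included, and the job is handed in when it is done.

```bash
ls; mkdir -p pics
python3 - <<'E'
from bench import manip, imaging
import cv2,numpy as np
o=manip.get_obs(); print({k:np.round(v,3).tolist() for k,v in o.items()})
for n in("scene","top"):
    p,d=imaging.capture(n); cv2.imwrite(f"pics/{n}0.png",p[:,:,::-1]); np.save(f"{n}_d.npy",d)
    c=imaging.calibration(n); print({k:np.round(v,4).tolist() for k,v in c.items()})
print(imaging.calibration("wrist"))
a=cv2.imread("pics/scene0.png");b=cv2.imread("pics/top0.png")
E
```

```text
pics
{'time': 0.0, 'joint_positions': [-1.389, 0.577, 0.025, 1.438, -0.015, 1.129, -0.057], 'qd': [-0.001, 0.001, -0.0, 0.001, 0.003, 0.001, 0.001], 'joint_torque': [0.0, -76.577, 2.25, -28.597, 0.015, 0.013, -0.0], 'eef_pos': [0.177, 0.651, 0.255], 'eef_rot': [-0.0, 0.132, 0.991, -0.001], 'wrist_force': [0.84, 1.437, 0.682], 'moment': [-0.001, 0.009, 0.03], 'finger_gap': 0.085}
{'fx': 511.1811, 'fy': 511.1811, 'cx': 289.2794, 'cy': 206.5832, 'k1': -0.0231, 'R': [[-0.747, 0.6648, 0.0085], [0.4539, 0.5194, -0.724], [-0.4857, -0.537, -0.6897]], 't': [0.4278, -0.2001, 1.5014]}
{'fx': 479.4216, 'fy': 479.4216, 'cx': 287.8619, 'cy': 212.6304, 'k1': -0.1021, 'R': [[-0.0186, -0.9998, -0.0054], [-0.9804, 0.0193, -0.1958], [0.1959, 0.0017, -0.9806]], 't': [0.0208, 0.5374, 0.9952]}
{'fx': 332.7475523521292, 'fy': 332.7475523521292, 'cx': 278.5661670849893, 'cy': 213.8879511492827, 'k1': -0.07483962353368476, 'hand_eye': array([[-8.36184146e-04, -9.44776363e-01, -3.27714699e-01,
         8.31226757e-02],
       [ 9.99999100e-01, -1.13394294e-03,  7.17511590e-04,
         3.66676194e-04],
       [-1.04949776e-03, -3.27713804e-01,  9.44776461e-01,
        -1.17297655e-01],
       [ 0.00000000e+00,  0.00000000e+00,  0.00000000e+00,
         1.00000000e+00]])}
```

View pics/top0.png

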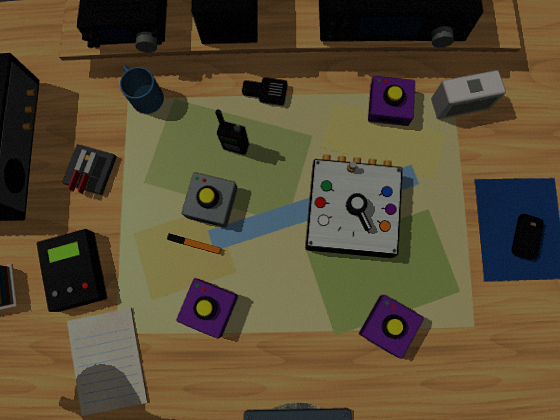

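View pics/scene0.png

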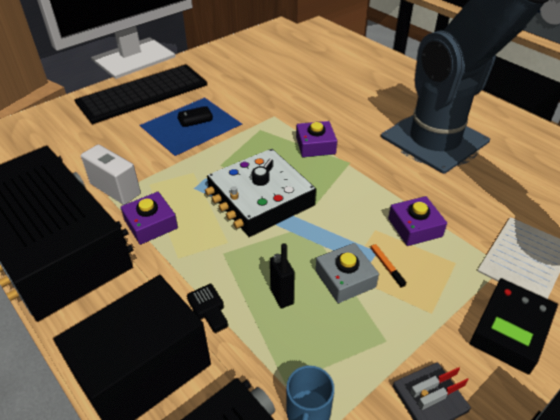

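The top view shows the console around (355,207), with the hub at (357,203) and the pointer tip near (370,229). The green dot is at (326,186) and the adapter at (352,168). The grey tuner's button is at (207,196), the handheld at (233,137) and the highlighter at (195,244). Next I'll measure these.

```bash
cat > h.py <<'E'
from bench import manip, imaging
import cv2,numpy as np
from scipy.spatial.transform import Rotation as Ro
def cam(n,o=None):
    c=imaging.calibration(n)
    if "R" in c: return c,np.array(c["R"]),np.array(c["t"])
    o=o or manip.get_obs(); q=np.array(o["eef_rot"]); T=np.eye(4); T[:3,:3]=Ro.from_quat(q[[1,2,3,0]]).as_matrix(); T[:3,3]=o["eef_pos"]
    M=np.linalg.inv(T@c["hand_eye"]); return c,M[:3,:3],M[:3,3]
def ray(cm,u,v):
    c,R,t=cm; K=np.array([[c["fx"],0,c["cx"]],[0,c["fy"],c["cy"]],[0,0,1]])
    p=cv2.undistortPoints(np.array([[[u,v]]],float),K,np.array([c["k1"],0,0,0]))[0,0]
    return -R.T@t, R.T@np.array([p[0],p[1],1])
def onz(cm,u,v,z):
    C,d=ray(cm,u,v); return C+d*(z-C[2])/d[2]
def ond(cm,u,v,d):
    C,r=ray(cm,u,v); return C+r*d
def blobs(p,lo,hi,roi,mn=15):
    h=cv2.cvtColor(p,cv2.COLOR_RGB2HSV); m=cv2.inRange(h,np.array(lo),np.array(hi)); x0,y0,x1,y1=roi
    k=np.zeros_like(m);k[y0:y1,x0:x1]=m[y0:y1,x0:x1]
    n,_,s,c=cv2.connectedComponentsWithStats(k); return [(c[i].round(1).tolist(),int(s[i,4])) for i in range(1,n) if s[i,4]>=mn]
E
python3 - <<'E'
from h import *
p=cv2.imread("pics/top0.png")[:,:,::-1].copy(); d=np.load("top_d.npy"); cm=cam("top")
R=(308,160,405,258)
for n,l,h in[("green",(45,120,40),(85,255,255)),("blue",(105,120,60),(122,255,255)),("purple",(128,100,40),(155,255,255)),("orange",(8,140,80),(20,255,255)),("red",(0,150,80),(6,255,255))]:
    for b,a in blobs(p,l,h,R): print(n,b,a,onz(cm,*b,.06).round(4))
b=blobs(p,(24,120,100),(36,255,255),(180,170,240,230));print("btn",b,[(onz(cm,*x[0],.062).round(4),d[int(x[0][1]),int(x[0][0])],ond(cm,*x[0],d[int(x[0][1]),int(x[0][0])]).round(4)) for x in b])
for n,u,v in[("hub",357,203),("tip",369,228),("adapt",352,167),("panel",335,240),("tunertop",225,215),("aerialtop",219,112),("hh body",228,127),("hhb2",236,130)]:
    print(n,d[v,u],ond(cm,u,v,d[v,u]).round(4))
c=cv2.resize(p[155:262,180:410],None,fx=3.4,fy=3.4,interpolation=cv2.INTER_CUBIC); cv2.imwrite("pics/crop1.png",c[:,:,::-1])
E
```

```text
green [326.1, 185.2] 74 [ 0.5961 -0.0747  0.06  ]
blue [386.5, 190.8] 73 [ 0.581  -0.2073  0.06  ]
purple [390.4, 208.4] 75 [ 0.5413 -0.2135  0.06  ]
orange [356.5, 160.7] 15 [ 0.6512 -0.1444  0.06  ]
orange [386.9, 162.4] 30 [ 0.6461 -0.2123  0.06  ]
orange [384.7, 225.6] 77 [ 0.5035 -0.1988  0.06  ]
red [319.8, 202.0] 67 [ 0.5586 -0.0596  0.06  ]
btn [([206.3, 194.8], 159), ([184.9, 223.0], 43), ([200.2, 225.5], 97)] [(array([0.5793, 0.1886, 0.062 ]), np.float32(1.0336634), array([0.5759, 0.1861, 0.0761])), (array([0.5173, 0.2345, 0.062 ]), np.float32(0.0), array([0.3323, 0.0088, 1.0812])), (array([0.5112, 0.2009, 0.062 ]), np.float32(1.0971286), array([0.522 , 0.2125, 0.0007]))]
hub 1.008219 [ 0.547  -0.1356  0.0957]
tip 1.0040022 [ 0.4942 -0.1593  0.0894]
adapt 1.0278091 [ 0.6273 -0.1293  0.0918]
panel 1.0280956 [ 0.4742 -0.0896  0.061 ]
tunertop 1.0518255 [0.5358 0.1488 0.0495]
aerialtop 0.95485616 [0.7197 0.1445 0.1851]
hh body 1.0287273 [0.7173 0.136  0.1093]
hhb2 1.0140799 [0.7051 0.1172 0.1218]
```

View pics/crop1.png

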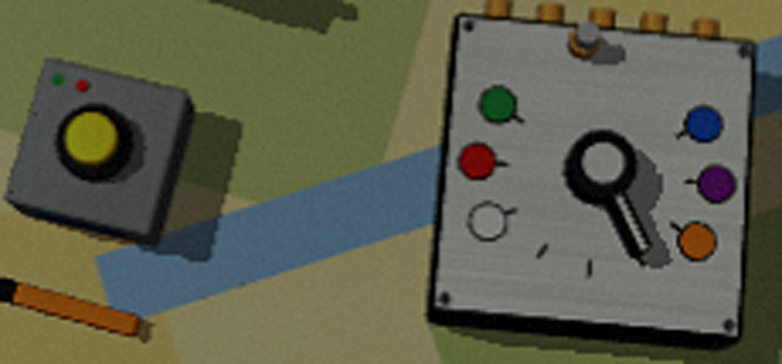

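The dots give the axis at (0.550,−0.1367) with console yaw −6.4°. The pointer is at +30° (the +0.524 click) and green is at −120°, so the push is 150° clockwise. I'm moving over with the gripper shut.

```bash
python3 -m jog '[[[-0.036,-0.025,0],[0,0,0],0],[[-0.036,-0.025,0],[0,0,0],0],[[-0.036,-0.025,0],[0,0,0],0],[[-0.036,-0.025,0],[0,0,0],0],[[-0.036,-0.025,0],[0,0,0],0],[[-0.036,-0.025,0],[0,0,0],0],[[-0.036,-0.025,0],[0,0,0],0],[[-0.036,-0.025,0],[0,0,0],0],[[-0.036,-0.025,0],[0,0,0],0],[[-0.036,-0.025,0],[0,0,0],0]]' 20
python3 -m jog '[[[-0.017,-0.042,0],[0,0,0],0],[[-0.017,-0.042,0],[0,0,0],0],[[-0.017,-0.042,0],[0,0,0],0],[[-0.017,-0.042,0],[0,0,0],0],[[-0.017,-0.042,0],[0,0,0],0],[[-0.017,-0.042,0],[0,0,0],0],[[-0.017,-0.042,0],[0,0,0],0],[[-0.017,-0.042,0],[0,0,0],0],[[-0.017,-0.042,0],[0,0,0],0],[[-0.017,-0.042,0],[0,0,0],0]]'
python3 -m jog '[[[0,0,0],[0,0,8],0],[[0,0,0],[0,0,8],0],[[0,0,0],[0,0,8],0],[[0,0,0],[0,0,8],0],[[0,0,0],[0,0,8],0],[[0,0,0],[0,0,8],0],[[0,0,0],[0,0,3.2],0],[[0,0,0],[0,0,0],0],[[0,0,0],[0,0,0],0]]'
cat >> h.py <<'E'
AX=np.array([.550,-.1367]); YAW=np.deg2rad(-6.4)
def goal(phi,r,s,z):
    "tool-frame shift and turn to stand s behind (acw of) the pointer line at rel. angle phi deg, radius r, y=-e_r"
    o=manip.get_obs(); q=np.array(o["eef_rot"]); R=Ro.from_quat(q[[1,2,3,0]]).as_matrix()
    th=np.pi+YAW+np.deg2rad(phi); e=np.array([np.cos(th),np.sin(th)]); t=np.array([-e[1],e[0]])
    P=np.r_[AX+r*e+s*t,z]; x=np.r_[-t,0]; y=np.r_[-e,0]; G=np.c_[x,y,[0,0,-1]]
    print("t",o["time"],"pos",np.round(o["eef_pos"],4),"F",np.round(o["wrist_force"],1),"q",np.round(o["joint_positions"],2),"shift",(R.T@(P-o["eef_pos"])).round(4),"turn",np.rad2deg(Ro.from_matrix(R.T@G).as_rotvec()).round(2))
E
python3 - <<'E'
from h import *
goal(30,.045,.032,.18)
o=manip.get_obs(); p,d=imaging.capture("wrist"); cv2.imwrite("pics/w1.png",p[:,:,::-1])
cm=cam("wrist",o)
E
```

```text
time: 1.1
eef_pos: [0.4598, 0.3139, 0.2561]
eef_rot: [-0.0, 0.132, 0.991, -0.0]
wrist_force: [0.5, 0.2, 0.1]
finger_gap: 0.0
time: 2.1
eef_pos: [0.5124, -0.1362, 0.2562]
eef_rot: [-0.0, 0.132, 0.991, 0.0]
wrist_force: [1.3, 0.3, -0.3]
finger_gap: 0.0002
time: 3.0
eef_pos: [0.5126, -0.1343, 0.2561]
eef_rot: [-0.0, 0.547, 0.837, -0.0]
wrist_force: [-0.2, 0.9, -0.0]
finger_gap: 0.0001
t 3.0 pos [ 0.5126 -0.1343  0.2561] F [-0.2  0.9 -0. ] q [-0.13  0.39  0.43  1.83 -0.19  0.96  0.79] shift [-0.0492 -0.0117  0.0761] turn [-0.03 -0.01  0.1 ]
```

View pics/w1.png

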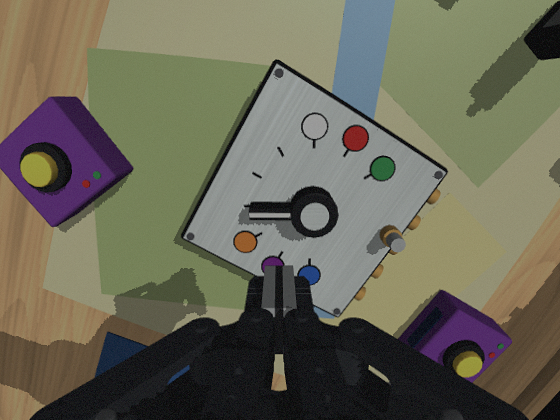

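The wrist view shows the pointer running left from hub (315,212) to (248,212), with green at (382,168) and the fingers at (279,275), on the free side. I'll cross-check the axis from this view and from the robot's current joint position.

```bash
python3 - <<'E'
from h import *
cm=cam("wrist")
for n,u,v in[("white",314.5,126.5),("green",382.5,168),("red",355.5,138),("orange",245,242),("blue",309,275)]: 
    q=onz(cm,u,v,.06)[:2]-AX; print(n,q.round(4),np.hypot(*q).round(4),(np.rad2deg(np.arctan2(q[1],q[0]))-180+6.4).round(1)%360)
E
python3 -m jog '[[[-0.025,-0.006,0],[0,0,0],0],[[-0.024,-0.006,0.038],[0,0,0],0],[[0,0,0.038],[0,0,0],0],[[0,0,0.038],[0,0,0],0],[[0,0,0],[0,0,0],0]]'
python3 -c "
from h import *
goal(30,.045,.032,.095)"
```

```text
white [-0.03    0.0717] 0.0777 299.1
green [0.0465 0.0633] 0.0785 240.1
red [0.0095 0.0778] 0.0784 269.5
orange [-0.0456 -0.0612] 0.0763 59.69999999999999
blue [ 0.0313 -0.0696] 0.0763 120.6
time: 3.55
eef_pos: [0.5187, -0.1832, 0.1384]
eef_rot: [-0.004, 0.547, 0.837, -0.001]
wrist_force: [-0.8, 0.8, -0.1]
finger_gap: 0.0003
t 3.55 pos [ 0.5187 -0.1832  0.1384] F [-0.8  0.8 -0.1] q [ 0.02  0.56  0.36  1.92 -0.29  0.72  0.96] shift [-0.0021  0.0025  0.0434] turn [-0.34 -0.29  0.02]
```

```bash
python3 -m jog '[[[-0.001,0.001,0.022],[0,0,0],0],[[-0.001,0.001,0.021],[0,0,0],0],[[0,0,0],[0,0,0],0],[[0,0,0],[0,0,0],0]]'
python3 -c "
from h import *
goal(30,.045,.032,.095)
p,d=imaging.capture('wrist'); cv2.imwrite('pics/w2.png',p[:,:,::-1])"
```

```text
time: 3.95
eef_pos: [0.5245, -0.1853, 0.1008]
eef_rot: [0.0, 0.548, 0.837, 0.0]
wrist_force: [-0.2, -0.5, 1.6]
finger_gap: -0.0001
t 3.95 pos [ 0.5245 -0.1853  0.1008] F [-0.2 -0.5  1.6] q [ 0.04  0.62  0.33  1.94 -0.32  0.64  0.99] shift [ 0.0024 -0.0022  0.0058] turn [ 0.05  0.03 -0.  ]
```

View pics/w2.png

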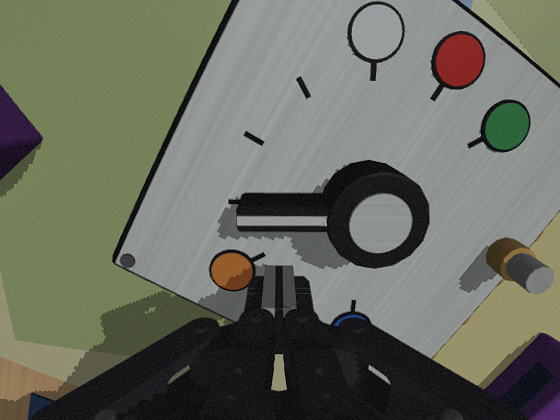

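The tip stands beside the pointer, clear of the hub and dots. I'll make contact and push through the first click (5° arc rows about the axis).

```bash
python3 -m jog '[[[0.002,-0.002,0.004],[0,0,0],0],[[0.005,0,0],[0,0,0],0],[[0.005,0,0],[0,0,0],0],[[0.004,0,0],[0,0,0],0],[[0.004,-0.0013,0],[0,0,5],0],[[0.004,-0.0013,0],[0,0,5],0],[[0.004,-0.0013,0],[0,0,5],0],[[0.004,-0.0013,0],[0,0,5],0],[[0,0,0],[0,0,0],0]]'
python3 -c "
from h import *
goal(10,.045,.017,.096)"
python3 -m jog '[[[0.004,-0.0013,0],[0,0,5],0],[[0.004,-0.0013,0],[0,0,5],0],[[0.004,-0.0013,0],[0,0,5],0],[[0.004,-0.0013,0],[0,0,5],0],[[0.004,-0.0013,0],[0,0,5],0],[[0.004,-0.0013,0],[0,0,5],0],[[0,0,0],[0,0,0],0]]'
python3 -c "
from h import *
goal(-20,.045,.017,.096)
p,d=imaging.capture('wrist'); cv2.imwrite('pics/w3.png',p[:,:,::-1])"
```

```text
time: 4.9
eef_pos: [0.5061, -0.1564, 0.0953]
eef_rot: [-0.0, 0.685, 0.729, -0.0]
wrist_force: [0.5, 0.5, 0.4]
finger_gap: -0.0001
t 4.9 pos [ 0.5061 -0.1564  0.0953] F [0.5 0.5 0.4] q [-0.07  0.61  0.43  2.01 -0.43  0.6   0.71] shift [-0.      0.0001 -0.0007] turn [-0.03 -0.02 -0.05]
time: 5.6
eef_pos: [0.5025, -0.132, 0.0952]
eef_rot: [-0.0, 0.849, 0.528, -0.0]
wrist_force: [-1.0, 0.5, 0.5]
finger_gap: 0.0
t 5.6 pos [ 0.5025 -0.132   0.0952] F [-1.   0.5  0.5] q [-0.21  0.64  0.58  2.04 -0.59  0.63  0.31] shift [-0.0001 -0.0004 -0.0008] turn [-0.02 -0.    0.09]
```

View pics/w3.png

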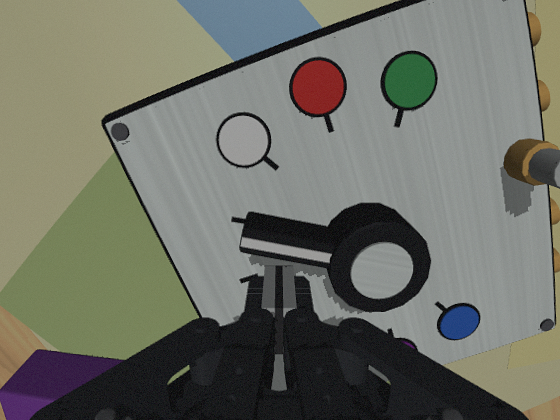

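The pointer (tip at (243,235)) has clicked into −30° and now leads the finger by about 10°, as expected. I'll carry on to about −110°, past the half-way point (−105°) of the last click.

```bash
python3 -m jog '[[[0.004,-0.0013,0],[0,0,5],0],[[0.004,-0.0013,0],[0,0,5],0],[[0.004,-0.0013,0],[0,0,5],0],[[0.004,-0.0013,0],[0,0,5],0],[[0.004,-0.0013,0],[0,0,5],0],[[0.004,-0.0013,0],[0,0,5],0],[[0,0,0],[0,0,0],0]]'
python3 -m jog '[[[0.004,-0.0013,0],[0,0,5],0],[[0.004,-0.0013,0],[0,0,5],0],[[0.004,-0.0013,0],[0,0,5],0],[[0.004,-0.0013,0],[0,0,5],0],[[0.004,-0.0013,0],[0,0,5],0],[[0.004,-0.0013,0],[0,0,5],0],[[0,0,0],[0,0,0],0]]'
python3 -c "
from h import *
goal(-80,.045,.017,.095)"
python3 -m jog '[[[0.004,-0.0013,0],[0,0,5],0],[[0.004,-0.0013,0],[0,0,5],0],[[0.004,-0.0013,0],[0,0,5],0],[[0.004,-0.0013,0],[0,0,5],0],[[0.004,-0.0013,0],[0,0,5],0],[[0.004,-0.0013,0],[0,0,5],0],[[0,0,0],[0,0,0],0],[[0,0,0],[0,0,0],0]]'
python3 -c "
from h import *
goal(-110,.045,.017,.095)
p,d=imaging.capture('wrist'); cv2.imwrite('pics/w4.png',p[:,:,::-1])"
```

```text
time: 6.35
eef_pos: [0.5116, -0.1091, 0.0952]
eef_rot: [0.0, 0.957, 0.29, -0.0]
wrist_force: [-0.1, -0.1, 0.3]
finger_gap: -0.0001
time: 7.05
eef_pos: [0.5308, -0.0938, 0.0951]
eef_rot: [0.0, 0.999, 0.033, -0.0]
wrist_force: [0.4, 0.7, -0.0]
finger_gap: 0.0001
t 7.05 pos [ 0.5308 -0.0938  0.0951] F [ 0.4  0.7 -0. ] q [-0.44  0.77  0.89  2.   -0.86  0.8  -0.55] shift [-0.0006 -0.001   0.0001] turn [0.02 0.03 0.17]
time: 7.85
eef_pos: [0.5549, -0.0902, 0.0952]
eef_rot: [0.0, 0.974, -0.226, -0.0]
wrist_force: [-0.3, 0.4, 0.4]
finger_gap: -0.0003
t 7.85 pos [ 0.5549 -0.0902  0.0952] F [-0.3  0.4  0.4] q [-0.5   0.87  1.02  1.94 -0.95  0.92 -1.  ] shift [-0.0007 -0.0012  0.0002] turn [0.02 0.03 0.27]
```

View pics/w4.png

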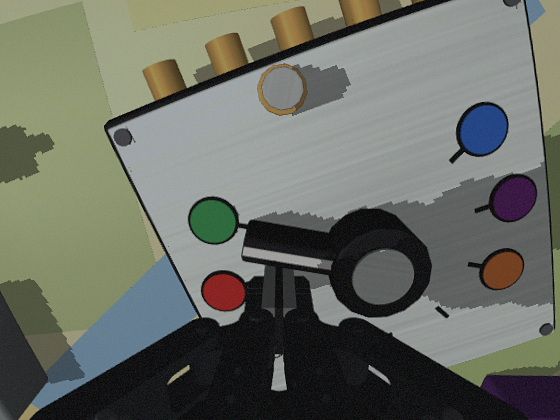

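The pointer (tip at (245,240)) lies on the green dot's tick. The adapter is untouched at (283,90). I'll back off, lift, move short of the tuner and verify with the top camera before pressing.

```bash
python3 -m jog '[[[-0.008,0,0],[0,0,0],0],[[-0.001,0,-0.02],[0,0,0],0],[[0,0,-0.04],[0,0,0],0],[[0,0,-0.04],[0,0,0],0],[[-0.02,-0.035,0],[0,0,0],0],[[-0.02,-0.035,0],[0,0,0],0],[[-0.02,-0.035,0],[0,0,0],0],[[-0.02,-0.035,0],[0,0,0],0],[[-0.02,-0.035,0],[0,0,0],0]]'
python3 -m jog '[[[-0.02,-0.035,0],[0,0,0],0],[[-0.02,-0.035,0],[0,0,0],0],[[0,0,0],[0,0,0],0],[[0,0,0],[0,0,0],0],[[0,0,0],[0,0,0],0]]'
python3 - <<'E'
from h import *
a,_=imaging.capture("top"); o=manip.get_obs(); w,d=imaging.capture("wrist"); cm=cam("wrist",o)
print(o["eef_pos"])
for b,n in blobs(w,(22,120,90),(36,255,255),(0,0,560,420),300):
    z=d[int(b[1]),int(b[0])]; print(b,n,z,ond(cm,*b,z).round(4),onz(cm,*b,.066).round(4))
b=cv2.resize(a[155:262,300:410],None,fx=3.9,fy=3.9,interpolation=cv2.INTER_CUBIC)
v=np.zeros((420,429+371,3),np.uint8); v[:417,:429]=b[:417,:429]; v[:278,429:]=cv2.resize(w,(371,278)); cv2.imwrite("pics/c5.png",v[:,:,::-1])
E
```

```text
time: 8.8
eef_pos: [0.5345, 0.1171, 0.1953]
eef_rot: [-0.0, 0.974, -0.228, -0.0]
wrist_force: [1.0, 0.6, -0.2]
finger_gap: -0.0001
time: 9.3
eef_pos: [0.5306, 0.1948, 0.1955]
eef_rot: [0.0, 0.973, -0.229, 0.0]
wrist_force: [0.2, 0.0, -0.5]
finger_gap: 0.0001
[0.53074083 0.19451192 0.1955373 ]
[259.3, 157.9] 1582 0.24100779 [0.5779 0.1876 0.0718] [0.5772 0.1884 0.066 ]
```

View pics/c5.png

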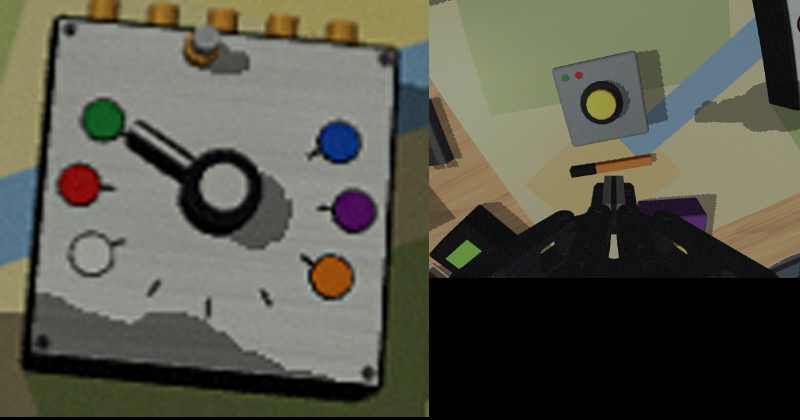

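The pointer is seated on green in the top view, with the adapter and dots in place. The button top is at (0.578,0.188,~0.072), so I'll move over it and descend.

```bash
python3 -m jog '[[[0.023,-0.0075,0],[0,0,0],0],[[0.022,-0.0075,0],[0,0,0],0],[[0,0,0.04],[0,0,0],0],[[0,0,0.04],[0,0,0],0],[[0,0,0],[0,0,0],0],[[0,0,0],[0,0,0],0],[[0,0,0],[0,0,0],0]]'
python3 -m jog '[[[0,0,0.004],[0,0,0],0],[[0,0,0.004],[0,0,0],0],[[0,0,0.004],[0,0,0],0],[[0,0,0.003],[0,0,0],0],[[0,0,0],[0,0,0],0],[[0,0,0],[0,0,0],0]]'
python3 -m jog '[[[0,0,0.002],[0,0,0],0],[[0,0,0.002],[0,0,0],0],[[0,0,0],[0,0,0],0]]'
```

```text
time: 10.1
eef_pos: [0.579, 0.1886, 0.1175]
eef_rot: [-0.0, 0.973, -0.229, 0.001]
wrist_force: [-0.0, 0.1, 0.0]
finger_gap: -0.0003
time: 10.7
eef_pos: [0.5779, 0.1893, 0.1002]
eef_rot: [0.0, 0.974, -0.229, -0.0]
wrist_force: [-0.0, 0.9, 0.2]
finger_gap: 0.0003
time: 11.0
eef_pos: [0.578, 0.1893, 0.0962]
eef_rot: [0.0, 0.974, -0.229, 0.0]
wrist_force: [0.4, -0.5, 2.1]
finger_gap: -0.0001
```

```bash
python3 -m jog '[[[0,0,0.002],[0,0,0],0],[[0,0,0],[0,0,0],0]]'
python3 -m jog '[[[0,0,0.002],[0,0,0],0],[[0,0,0],[0,0,0],0],[[0,0,0],[0,0,0],0]]'
python3 -m jog '[[[0,0,0.001],[0,0,0],0],[[0,0,0],[0,0,0],0],[[0,0,0],[0,0,0],0]]'
python3 -m jog '[[[0,0,0.001],[0,0,0],0],[[0,0,0],[0,0,0],0],[[0,0,0],[0,0,0],0]]'
```

```text
time: 11.2
eef_pos: [0.578, 0.1893, 0.0943]
eef_rot: [-0.0, 0.974, -0.229, 0.0]
wrist_force: [-0.0, -0.0, 3.2]
finger_gap: -0.0002
time: 11.5
eef_pos: [0.578, 0.1893, 0.0924]
eef_rot: [-0.0, 0.974, -0.229, 0.0]
wrist_force: [0.0, -0.5, 3.7]
finger_gap: -0.0003
time: 11.8
eef_pos: [0.578, 0.1893, 0.0914]
eef_rot: [-0.0, 0.974, -0.229, 0.0]
wrist_force: [-0.3, -0.2, 4.4]
finger_gap: -0.0001
time: 12.1
eef_pos: [0.5781, 0.1893, 0.0911]
eef_rot: [-0.0, 0.974, -0.229, 0.0]
wrist_force: [-2.5, 0.5, 11.4]
finger_gap: -0.0001
```

The button has bottomed: the height stalled at 0.0911 and the force jumped to 11 N. I'll release it, lift clear and check.

```bash
python3 -m jog '[[[0,0,-0.005],[0,0,0],0],[[0,0,-0.01],[0,0,0],0],[[0,0,-0.03],[0,0,0],0],[[0,0,-0.04],[0,0,0],0],[[0,0,-0.04],[0,0,0],0],[[-0.04,0,0],[0,0,0],0],[[-0.04,0,0],[0,0,0],0],[[0,0,0],[0,0,0],0],[[0,0,0],[0,0,0],0],[[0,0,0],[0,0,0],0]]'
python3 - <<'E'
from h import *
a,_=imaging.capture("top"); o=manip.get_obs(); w,d=imaging.capture("wrist"); cm=cam("wrist",o); print(o["time"],o["wrist_force"])
for b,n in blobs(w,(22,120,90),(36,255,255),(0,0,560,420),300):
    z=d[int(b[1]),int(b[0])]; print(b,n,ond(cm,*b,z).round(4))
cv2.imwrite("pics/t6.png",a[:,:,::-1])
E
```

```text
time: 13.1
eef_pos: [0.5067, 0.2246, 0.2155]
eef_rot: [0.0, 0.973, -0.229, 0.0]
wrist_force: [0.4, -0.2, -0.1]
finger_gap: -0.0002
13.15 [ 0.70934858 -0.42522962  0.13174704]
[281.0, 108.3] 1522 [0.5777 0.188  0.071 ]
```

View pics/t6.png

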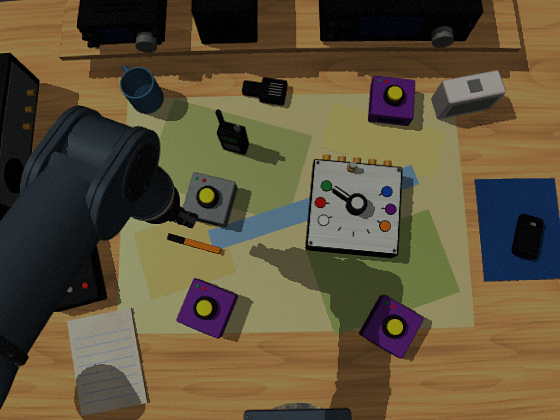

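The pointer is at green (326,186), the button is back up at z≈0.071, and the adapter, handheld and highlighter are at their original pixels. I'm handing in.

```bash
python3 -c "
from bench import manip
print(manip.finish_job())"
```

```text
the job is handed in; nothing more can be done
None
```

The job is done and handed in at about 13 s of robot time. The interface gave no verdict.

- **Selector:** I pushed the pointer five clicks clockwise with the shut fingertips, from +30° to −120°. The wrist and top views both showed it clicked in at the green dot before I pressed the button.
- **Tune button:** I pressed it until it stopped moving, where the force rose from about 4.4 N to 11.4 N, then let it up. Its top measured 0.071 m afterwards, against 0.072 m before.
- **Last checks:** The final top view shows the pointer still at green, and the adapter, handheld and highlighter where they started. The arm was clear of everything, with wrist force near zero. None of the checks failed or disagreed.

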